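# Straighten the spice step with a dough scraper

### The job

The salt shaker has been left in a spice jar's place on the wooden spice step: stand it on the worktop beside the pepper mill, and stand the spice jar that was left out on the worktop in the gap, sticking out a little over the front edge like the others. Then take the dough scraper from its stand and, with its blade and not with the fingers, push the whole row back until every jar's front is flush with the step's front edge. Put the scraper back in its stand; knock nothing over and leave the other things where they are.

Things in the scene. Friction and masses are not known exactly. Their poses are not given: they have to be found in the camera images.
- step: Spice step: oak board 80 deep (x) x 390 long (y) x 35 high, fixed. Origin: centre of its underside, x to the back. Flat top at z = 35 mm; upright front face at x = -40 mm, from z = 11 to 35 mm; thin brass rail along the back at x = +34, z = 55 mm. Five things stand on it along y, about 66 mm from centre to centre, all overhanging the front edge by 5 to 24 mm.
- spice_a: Spice jar, round, 41 diameter x 105 tall (radius 20.4), black cap as wide as the jar, 0.11 kg; on the step at the start. Origin: centre of its underside, z up.
- spice_b: Spice jar, same shape and size as spice_a; on the step at the start. Origin: centre of its underside, z up.
- spice_c: Spice jar, same shape and size as spice_a; on the step at the start. Origin: centre of its underside, z up.
- wide_jar: Wider jar, 94 tall, with a broad black lid (radius 31.7, the upper 11 mm; the body below has radius 30), 0.33 kg; on the step at the start. Origin: centre of its underside, z up.
- shaker: Salt shaker, 44 diameter x 90 tall, greyish, no black cap: straight body of radius 22 up to 66 mm, above it a rounded head of radius 17; 0.1 kg. On the step at the start, in any of the five places. Origin: centre of its underside, z up.
- spare: The spice jar left out on the worktop, same shape and size as spice_a. It belongs where the shaker stands. Origin: centre of its underside, z up.
- scraper: Dough scraper, upright in its stand. Steel blade 240 long (y) x 132 high x 3 thick (x), lower edge at z = 0; flat-sided wooden handle along its top, 150 long, 22 thick, from z = 126 to 154 mm. Origin: middle of the lower edge. The blade spans three places of the row. Lower edge held about 13 mm below the step's top, it meets the front face while the fingers pass above the jars.
- scraper_handle (a point): Centre of the scraper's handle, 140 mm above the blade's lower edge; axes as the scraper's.
- stand: The scraper's stand: beech block 52 deep (x) x 130 long (y) x 50 high, fixed. Origin: centre of its underside. Along y through its middle runs a slot 7 wide, open at both ends, its floor at z = 8 mm, its mouth chamfered to 19 wide. At home the scraper's origin is 8 mm above the stand's origin; it may lean up to 6 degrees in the slot.
- pepper_mill: Wooden pepper mill, 58 diameter x 170 tall, at one side of the step; leave it in place. Origin: centre of its underside, z up.
- mug: Blue mug, 81 x 110 x 94 tall, on the other side of the step; leave it in place. Origin: centre of its underside.
- teaspoon: Teaspoon, 139 long x 30 x 10 tall, lying flat on the worktop in front of the step; leave it in place. Origin: centre of its underside.
- lemon: Lemon, 78 x 55 x 56 tall, lying in front; leave it in place. Origin: centre of its underside.
Things that resemble listed ones, but are neither listed nor needed, are in the scene too. Leave any blue look-alike of the spare alone.

How it is judged:
By the outcome, as a careful person would: the job done as asked, in the order asked, and still so for the second after the job is handed in, with the robot touching nothing.
It also fails if it takes over 72 s, if anything falls off the work surface, if the arm or the gripper's body presses on something with over 40 N, if the wrist force passes 120 N, or if a joint passes its speed limit or range.

### The arm

A 6-joint arm with a two-finger parallel gripper is mounted at the origin on a cart in front of the work surface, level with it; the furniture and walls round the work are solid. World frame = base frame: x ahead of the robot, y to its left, z up, the work surface at z = 0. Lengths are in mm, angles in rad, forces in N, time in s.
With the tool pointing down it reaches from about 325 to 900 mm from the base axis. Payload 6.1 kg.
Tool frame: the origin (TCP) lies at the very end of the fingers, on their centre line; the grasp point (between the pads) lies 19 mm behind it; z points along the fingers, y is the line along which they close (so a half turn about z gives the same grasp; the last joint's range is limited). The gripper opens to 87 mm and grips with 3 to 60 N. Pads are 19 mm wide; open, the fingers measure 117 mm over their backs; the gripper's body (75 mm by 190 mm) begins 51 mm behind the grasp point.
Start: joints at [-1.353, 0.22, 1.526, -0, 1.395, -0.126], TCP at [210.66, -588.42, 222.538] pointing down, gripper open.
Joint ranges: [-2.98, 2.98], [-0.91, 2.08], [0.09, 2.57], [-1.24, 4.39], [0.2, 2.65], [-2.68, 2.68]. Speed limits (rad/s): [2.57, 2.57, 3.01, 3.14, 3.14, 3.14].

### API

Orientations are given as a unit quaternion [w, x, y, z].
In Python, from bench import arm gives the robot as it stands. The module is installed in compiled form; this text tells all that it offers.
- The arm moves only by the tool send_rows, never from a script. Its argument "deltas" is text: rows parted by semicolons, each of 7 numbers parted by spaces: the shift along the world's x, y, z in mm, then the turn, a rotation vector about the world's x, y, z in rad, then the closure in counts, from 0 (fully open) to 255 (shut). In form: dx dy dz ax ay az grip; .... A call has 1 to 12 rows; each row is the pose to reach, as a shift and turn from the pose commanded when the call began; what a row does not reach only later rows make up. A row lasts 1/12 s, in which the tool goes at most 41.7 mm and 7.16 degrees, less where a joint would pass 70% of its speed; a pose out of reach is approached as far as the arm can. A call with a gripper value outside its range is refused whole. The fingers move at their own pace and stop on an object; "force" is the grip in N (left out, the last holds). Time passes only in rows, so rows that repeat a pose let the fingers close. It gives the time, the measured TCP pose, the force, the opening and the grip force at its end, in the units of the state.
- arm.sense(): the state, without advancing time (a new reading comes with each control period).
- arm.read_camera(name): name is "scene" or "top" or "wrist"; returns a dict with "pixels" (480x640x3 uint8, red, green, blue), "range_z" (480x640 float32, mm along the optical axis (not along the pixel's ray), 0 where there is no reading), "mtx" (3x3 intrinsics, pixels), "eye" and "attitude" of the camera in the world. Camera axes: x right, y up, looking along -z (the intrinsics and any distortion apply to the point x, -y, -z); pixel columns grow to the right and rows downward; lengths in mm; the calibration is good to about 2 mm. The wrist camera is an equidistant fisheye: a pixel r from the principal point sees the ray r / f radians off the axis. A picture is of the moment at which its call begins.
- arm.hand_in(): hands the job in; it is judged then, once.
Trained networks look in a picture, given as the dict that the camera call returned (one of the last four; its "shot" number tells which), for a name from the list of things; names that differ only in an ending like _2 or _b are one class to them, and where a whole thing is asked for, a point or a joint stands for the part that bears it (a point fixed in the world has none). Each returns a list of dicts, best first, with "score" (0 to 1); they miss things now and then, are a little off and sometimes report something else, mostly with a low value. They report only what shows in the picture. A call takes as long as a camera call. They do not tell look-alikes from the thing itself.
- arm.outline_of(picture, target): "mask" (480x640 bool, what is visible of it) and "location" ([column, row] in pixels, amid what is visible of it).
- arm.landmark_of(picture, target): "location" ([column, row] in pixels: a listed point, or the origin of a listed thing).
The state is a dict: "t": time; "joint_pos": joint angles; "joint_vel": joint speeds; "tau": joint torques, N m; "eef_pos": TCP position; "ee_rot": TCP orientation; "ft_force": force on the tool from outside, world axes, zero at the start; "wrist_torque": the same for the moment, N m; "finger_gap": finger opening in mm; "grip_force": force on a finger pad.
Only numpy, scipy, OpenCV 4.12 (cv2) and the standard library are available. Lean on these libraries where they do the work, as an engineer would, in place of code of your own. Each camera call takes 0.05 s, during which the arm holds its last target. There are 200 camera calls.

## Working session

There is one attempt and no reset: what is moved stays moved. The work goes in short steps, Python scripts to look and compute and a tool call to move; the robot and the scene stay as the last step left them, time stands still between calls to the robot, and variables do not carry over. Pictures are saved under pics/ and viewed, at most 10 in all, crops included, and the job is handed in when it is done.

Besides the shell and the picture viewer there is one more tool, called as a command line: name --argument value ..., lists and objects as JSON in quotes. send_rows: Moves the arm, as the interface text tells. Its arguments: {"type":"object","properties":{"deltas":{"type":"string"},"force":{"type":"number"}},"required":["deltas"]}

```bash
mkdir -p pics; cat > h.py <<'E'
import numpy as np, cv2
from scipy.spatial.transform import Rotation as R
from bench import arm
def rot(a):
    a=np.array(a,float)
    return a if a.shape==(3,3) else R.from_quat(a,scalar_first=True).as_matrix()
def cloud(p):
    K=np.array(p["mtx"]);z=p["range_z"];v,u=np.mgrid[:480,:640]
    x=(u-K[0,2])/K[0,0]*z;y=(v-K[1,2])/K[1,1]*z
    return np.stack([x,-y,-z],-1)@rot(p["attitude"]).T+np.array(p["eye"])
def save(n,img): cv2.imwrite("pics/"+n+".png",img[...,::-1])
E
python3 - <<'E'
from h import *
for c in("top","scene"):
    p=arm.read_camera(c);save(c+"1",p["pixels"]);C=cloud(p)
    print(c,p["eye"],p["attitude"],p["mtx"], [k for k in p])
    for n in "step spice_a wide_jar shaker scraper scraper_handle stand pepper_mill mug teaspoon lemon".split():
        for d in arm.outline_of(p,n)[:7]:
            m=d["mask"]&(p["range_z"]>0)
            if d["score"]<.25 or m.sum()<5: continue
            q=C[m]; top=q[q[:,2]>np.percentile(q[:,2],95)-6]
            print(n,round(d["score"],2),np.round(d["location"]),"top",np.round(np.median(top,0)),"lo",np.round(np.percentile(q,2,0)),"hi",np.round(np.percentile(q,98,0)))
E
```

```text
top [ 418.96804821  -15.09796414 1454.53786063] [ 0.71556271  0.02342889 -0.01735052 -0.69793987] [[600.45986461   0.         313.27772926]
 [  0.         600.45986461 246.74503903]
 [  0.           0.           1.        ]] ['pixels', 'range_z', 'mtx', 'eye', 'attitude', 'shot']
step 0.92 [332. 196.] top [644. -27.  58.] lo [ 571. -207.   29.] hi [649. 166.  60.]
spice_a 0.91 [380. 213.] top [ 577. -150.  142.] lo [ 558. -178.   39.] hi [ 596. -131.  147.]
spice_a 0.78 [350. 208.] top [582. -86. 142.] lo [ 562. -104.   46.] hi [600. -66. 146.]
spice_a 0.75 [321. 208.] top [583. -20. 141.] lo [563. -37.  59.] hi [601.  -2. 145.]
spice_a 0.47 [292. 209.] top [583.  45. 123.] lo [566.  26.  65.] hi [600.  63. 128.]
wide_jar 0.76 [263. 208.] top [585. 113. 130.] lo [556.  83.  45.] hi [614. 140. 134.]
shaker 0.7 [293. 210.] top [583.  45. 123.] lo [566.  26.  66.] hi [600.  63. 128.]
scraper 0.69 [153. 226.] top [533. 369. 158.] lo [507. 346.  -0.] hi [558. 392. 167.]
scraper 0.64 [246. 277.] top [428. 138. 163.] lo [413.  69. 143.] hi [441. 241. 168.]
scraper_handle 0.92 [249. 276.] to
[... 1221 characters left out ...]
.]
scraper 0.92 [273. 251.] top [422. 114. 161.] lo [413.  27.  16.] hi [439. 254. 163.]
scraper_handle 0.6 [271. 249.] top [422. 114. 161.] lo [413.  26.  17.] hi [439. 252. 163.]
stand 0.74 [264. 271.] top [407. 139.  51.] lo [394.  80.   1.] hi [431. 208.  53.]
stand 0.61 [369. 265.] top [ 601. -109.   36.] lo [ 564. -211.   14.] hi [641. 103.  56.]
mug 0.75 [464. 290.] top [ 536. -360.   91.] lo [ 507. -422.    8.] hi [ 586. -325.   94.]
teaspoon 0.58 [317. 281.] top [482.  17.   8.] lo [443.   8.   1.] hi [537.  32.  12.]
lemon 0.93 [290. 291.] top [361.   9.  53.] lo [338. -21.   2.] hi [434.  80.  56.]
lemon 0.67 [276. 253.] top [422. 114. 162.] lo [413.  27.  19.] hi [439. 253. 163.]
```

View pics/top1.png

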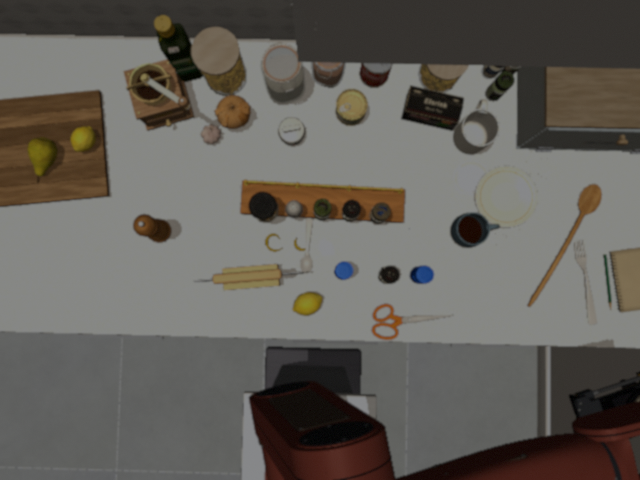

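View pics/scene1.png

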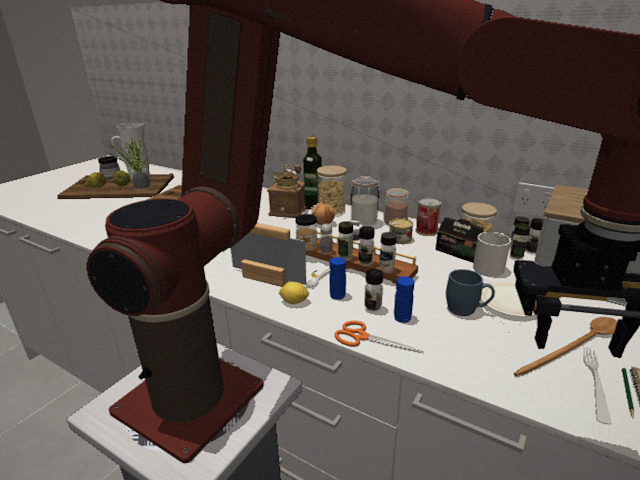

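The spare must be the clear, black-capped jar at top (390,274), scene (374,290). The other candidates are blue look-alikes at top (344,270) and (423,274), and they stay. The shaker is the grey one at top (294,209), second from the left. Left to right, the row is wide jar (263,206), shaker, then spice jars at (321,208), (350,208) and (380,212). Next I'll fit precise positions and check the crop.

```bash
cat >> h.py <<'E'
def capfit(C,box,zlo,zhi):
    m=(C[...,2]>zlo)&(C[...,2]<zhi)&(C[...,0]>box[0])&(C[...,0]<box[1])&(C[...,1]>box[2])&(C[...,1]<box[3])
    q=C[m][:,:2].astype(np.float32)
    if len(q)<5: return None
    c,r=cv2.minEnclosingCircle(q); return np.round(c,1),round(r,1),len(q),np.round(np.median(C[m][:,2]),1)
def line(q,deg=1):  # x = a + b*y robust
    y=q[:,1];k=np.ones(len(y),bool)
    for _ in range(4):
        b,a=np.polyfit(y[k],q[k,0],1);k=abs(q[:,0]-a-b*y)<3
    return a,b
E
python3 - <<'E'
from h import *
S=arm.sense();print(S["ee_rot"],S["finger_gap"],S["ft_force"])
for c in("top","scene"):
    p=arm.read_camera(c);C=cloud(p);print(c)
    for n,b,z in [("wide",(540,630,78,150),(123,140)),("shaker",(540,630,15,75),(112,130)),("c",(540,630,-52,10),(134,150)),("b",(540,630,-118,-55),(134,150)),("a",(540,630,-182,-120),(134,150)),
      ("spare",(400,480,-210,-120),(97,115)),("blueL",(400,480,-115,-40),(97,125)),("blueR",(400,480,-280,-210),(97,125)),("mill",(480,600,320,420),(145,180)),("shakerbody",(540,630,15,75),(90,106)),("millbody",(480,600,310,420),(10,100))]:
        print(n,capfit(C,b,*z))
    m=(abs(C[...,2]-35)<6)&(C[...,0]>550)&(C[...,0]<660)&(C[...,1]>-215)&(C[...,1]<180)
    q=C[m]; print("steptop n",len(q),np.round(np.percentile(q,[1,99],0),1))
    # front edge: per y-bin min x
    e=[[q[(q[:,1]//6)==k,0].min(),6*k+3] for k in np.unique(q[:,1]//6)]
    e=np.array(e);a,b=line(e[e[:,0]<np.median(e[:,0])+6]);print("front x=",a,b)
    m=(abs(C[...,2]-55)<7)&(C[...,0]>620)&(C[...,0]<665)&(C[...,1]>-205)&(C[...,1]<170);a,b=line(C[m]);print("rail x=",a,b,m.sum())
    m=(C[...,2]>150)&(C[...,2]<172)&(C[...,0]>380)&(C[...,0]<470)&(C[...,1]>30)&(C[...,1]<240);q=C[m]
    a,b=line(q);print("handle",a,b,np.round(np.percentile(q,[2,50,98],0),1))
    m=(abs(C[...,2]-50)<5)&(C[...,0]>370)&(C[...,0]<480)&(C[...,1]>60)&(C[...,1]<230);q=C[m]
    print("standtop",cv2.minAreaRect(q[:,:2].astype(np.float32)))
    if c=="top":
        I=p["pixels"]; cr=np.hstack([cv2.resize(I[245:300,325:445],(600,275)),]);cr2=cv2.resize(I[175:300,190:390],(600,375))
        save("crop1",np.vstack([cr,cr2[:320]]))
E
```

```text
[-4.04689434e-05  9.85260060e-01  1.71063183e-01 -1.36893013e-06] 87.09043648547835 [-0.14406707  0.01317227  0.05063107]
top
wide (array([585.8, 112.9]), 31.4, 608, np.float64(128.8))
shaker (array([585.1,  43.4]), 17.1, 171, np.float64(120.7))
c (array([583.9, -20. ]), 20.5, 262, np.float64(140.7))
b (array([582.6, -84.9]), 20.2, 264, np.float64(140.8))
a (array([ 577.8, -150.5]), 20.0, 262, np.float64(141.2))
spare (array([ 440. , -177.2]), 20.7, 267, np.float64(105.7))
blueL (array([447.3, -72.5]), 20.3, 258, np.float64(106.2))
blueR (array([ 441.9, -253.7]), 20.7, 267, np.float64(105.9))
mill (array([533.9, 370.3]), 24.0, 341, np.float64(154.1))
shakerbody (array([584.8,  45. ]), 17.9, 16, np.float64(94.3))
millbody (array([523.8, 349.8]), 41.0, 314, np.float64(50.2))
steptop n 3089 [[ 568.7 -212.5   29.6]
 [ 648.3  171.6   40.8]]
front x= 572.4616764920905 0.03265798891124337
rail x= 645.6171701125182 0.03152920883135937 376
handle 441.8078354914729 -0.10504799484992217 [[412.5  67.4 154.2]
 [427.3 138.1 161.4]
 [441.5 208.5 167.4]]
standtop ((426.8813171386719, 144.00257873535
[... 312 characters left out ...]
([ 575.7, -148.7]), 20.7, 113, np.float64(140.7))
spare (array([ 436.2, -171.5]), 23.4, 172, np.float64(105.8))
blueL (array([443. , -69.4]), 22.7, 146, np.float64(105.9))
blueR (array([ 439.3, -249.7]), 21.7, 190, np.float64(105.7))
mill None
shakerbody (array([578.7,  44.3]), 16.6, 63, np.float64(97.4))
millbody None
steptop n 814 [[ 561.7 -211.8   29.5]
 [ 646.6  104.1   40.6]]
front x= 568.1729363863083 0.015292958893308515
rail x= 642.9063279637153 0.028294276374554343 99
handle 436.6342192126482 -0.13512828672494634 [[413.1  68.3 150.4]
 [422.3 113.2 159.7]
 [439.3 163.4 164.6]]
standtop ((413.4712829589844, 143.10769653320312), (32.75582504272461, 169.91990661621094), 6.5091233253479)
```

View pics/crop1.png

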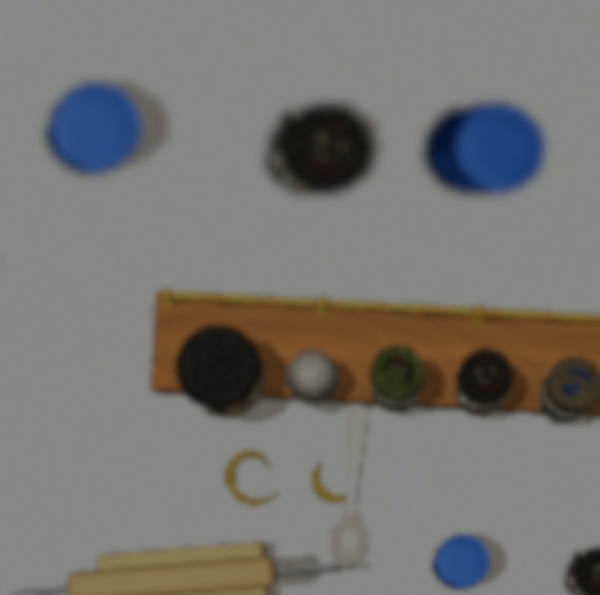

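The crop confirms it: the black-capped jar sits between two blue ones, and the shaker is second from the left in the row. I'll move above the shaker with the fingers closing across the row (along x).

send_rows --deltas "190 330 0 0 0 1.195 0;190 330 0 0 0 1.195 0;190 330 0 0 0 1.195 0;190 330 0 0 0 1.195 0;190 330 0 0 0 1.195 0;190 330 0 0 0 1.195 0;190 330 0 0 0 1.195 0;190 330 0 0 0 1.195 0;190 330 0 0 0 1.195 0;190 330 0 0 0 1.195 0;190 330 0 0 0 1.195 0;190 330 0 0 0 1.195 0" --force 15

```text
t: 2.3
eef_pos: [400.9, -258.3, 222.7]
ee_rot: [0.0, 0.719, 0.695, -0.0]
ft_force: [-0.7, -0.1, -0.2]
finger_gap: 87.2
grip_force: 0.0
```

send_rows --deltas "184 303 -22 0 0 0 0;184 303 -22 0 0 0 0;184 303 -22 0 0 0 0;184 303 -22 0 0 0 0;184 303 -22 0 0 0 0;184 303 -22 0 0 0 0;184 303 -22 0 0 0 0;184 303 -22 0 0 0 0;184 303 -22 0 0 0 0;184 303 -22 0 0 0 0;184 303 -22 0 0 0 0;184 303 -22 0 0 0 0"

```text
t: 3.3
eef_pos: [584.4, 42.6, 200.2]
ee_rot: [-0.0, 0.719, 0.695, -0.001]
ft_force: [0.4, 0.5, -0.5]
finger_gap: 86.8
grip_force: 0.0
```

```bash
cat >> h.py <<'E'
def wcloud(p):
    K=np.array(p["mtx"]);z=p["range_z"].astype(float);v,u=np.mgrid[:480,:640]
    a=(u-K[0,2])/K[0,0];b=(v-K[1,2])/K[1,1];th=np.hypot(a,b)+1e-9
    t=np.tan(np.minimum(th,1.5))/th
    C=np.stack([a*t*z,-b*t*z,-z],-1)@rot(p["attitude"]).T+np.array(p["eye"])
    C[z==0]=np.nan; return C
def st():
    S=arm.sense();print("t",S["t"],"p",np.round(S["eef_pos"],1),"psi",np.round(R.from_quat(S["ee_rot"],scalar_first=True).apply([0,1,0]),3),"F",np.round(S["ft_force"],1),"gap",round(S["finger_gap"],1),"q",np.round(S["joint_pos"],2));return S
E
python3 - <<'E'
from h import *
st();p=arm.read_camera("wrist");print(p["eye"],p["attitude"],p["mtx"]);save("w1",p["pixels"]);C=wcloud(p)
for n,b,z in [("wide",(540,630,78,150),(123,140)),("shaker",(540,630,15,75),(112,130)),("c",(540,630,-52,10),(134,150)),("b",(540,630,-118,-55),(134,150)),("a",(540,630,-182,-120),(134,150)),("spare",(400,480,-210,-120),(97,115))]: print(n,capfit(C,b,*z))
m=(abs(C[...,2]-50)<5)&(C[...,0]>370)&(C[...,0]<480)&(C[...,1]>60)&(C[...,1]<230);q=C[m]
if len(q)>5: print("standtop",len(q),cv2.minAreaRect(q[:,:2].astype(np.float32)))
m=(abs(C[...,2]-35)<5)&(C[...,0]>550)&(C[...,0]<660)&(C[...,1]>-215)&(C[...,1]<180);q=C[m]
e=np.array([[q[(q[:,1]//6)==k,0].min(),6*k+3] for k in np.unique(q[:,1]//6)]);print("front",line(e[e[:,0]<np.median(e[:,0])+5]))
m=(abs(C[...,2]-55)<7)&(C[...,0]>620)&(C[...,0]<665)&(C[...,1]>-205)&(C[...,1]<170);print("rail",line(C[m]),m.sum())
E
```

```text
t 3.3 p [584.4  42.6 200.2] psi [ 0.999 -0.035 -0.001] F [ 0.4  0.5 -0.5] gap 86.8 q [-0.06  0.15  1.65 -0.    1.34 -0.03]
[586.6837881  116.37477212 362.41678163] [ 0.9908452  -0.13387124  0.00252946 -0.0172594 ] [[371.64829954   0.         317.00127061]
 [  0.         371.64829954 242.70079821]
 [  0.           0.           1.        ]]
wide (array([585.6, 116.4]), 31.7, 7516, np.float64(128.7))
shaker (array([584.5,  47.6]), 17.1, 1782, np.float64(121.1))
c (array([583.2, -16.6]), 20.4, 807, np.float64(140.2))
b None
a None
spare None
standtop 3792 ((440.1151123046875, 146.0823211669922), (26.922842025756836, 170.23536682128906), 6.033542633056641)
front (np.float64(603.709566926311), np.float64(-0.024816787255729))
rail (np.float64(644.6642502844443), np.float64(0.031403754918059315)) 1890
```

View pics/w1.png

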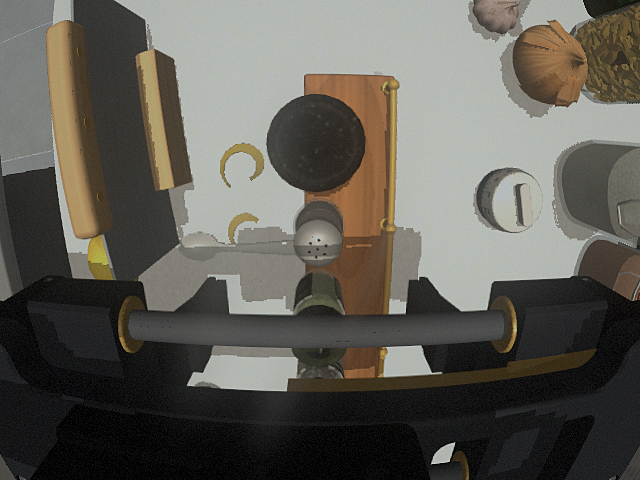

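The wrist view shows the shaker at (318,242) between the wide jar (315,142) and the green spice jar (320,300). Its fit agrees with the top camera to 3 mm, so I'm grasping.

send_rows --deltas "0 2.5 -60 0 0 0 0;0 2.5 -100 0 0 0 0;0 2.5 -125 0 0 0 0;0 2.5 -125 0 0 0 0;0 2.5 -125 0 0 0 160;0 2.5 -125 0 0 0 160;0 2.5 -125 0 0 0 160;0 2.5 -125 0 0 0 160;0 2.5 -125 0 0 0 160;0 2.5 -125 0 0 0 160;0 2.5 -125 0 0 0 160;0 2.5 -125 0 0 0 160" --force 15

```text
t: 4.35
eef_pos: [584.9, 47.2, 76.0]
ee_rot: [0.0, 0.718, 0.696, 0.0]
ft_force: [-0.3, 0.1, -0.5]
finger_gap: 41.8
grip_force: 0.0
```

send_rows --deltas "0 0 0 0 0 0 180;0 0 0 0 0 0 180;0 0 0 0 0 0 180"

```text
t: 4.6
eef_pos: [584.9, 47.1, 75.8]
ee_rot: [0.0, 0.718, 0.696, 0.0]
ft_force: [0.2, 0.7, 2.3]
finger_gap: 37.7
grip_force: 14.9
```

```bash
python3 - <<'E'
from h import *
S=st();print(S["grip_force"]);p=arm.read_camera("wrist");save("w2",p["pixels"]);print(capfit(wcloud(p),(540,630,15,75),112,130))
E
```

```text
t 4.6 p [584.9  47.1  75.8] psi [ 0.999 -0.032  0.   ] F [0.2 0.7 2.3] gap 37.7 q [-0.05  0.28  1.75  0.    1.11 -0.02]
14.921962571970653
(array([585. ,  58.3]), 31.2, 3888, np.float64(122.7))
```

View pics/w2.png

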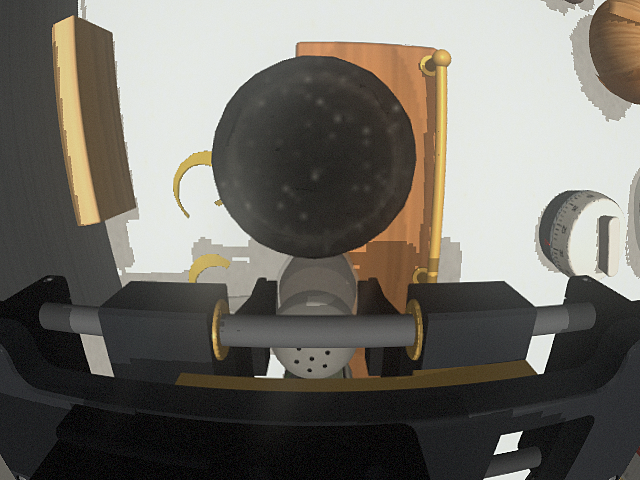

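The shaker's head is at (313,345) between the pads, with its glass body at (315,285) and 15 N on it. The gap is narrower than the 44 mm body, so I'll lift it 70 mm straight up and check the hold.

send_rows --deltas "0 0 4 0 0 0 180;0 0 10 0 0 0 180;0 0 25 0 0 0 180;0 0 45 0 0 0 180;0 0 70 0 0 0 180;0 0 70 0 0 0 180;0 0 70 0 0 0 180" --force 20

```text
t: 5.23
eef_pos: [586.0, 47.0, 147.6]
ee_rot: [0.001, 0.718, 0.696, 0.001]
ft_force: [0.2, 0.2, -0.8]
finger_gap: 37.8
grip_force: 19.7
```

```bash
python3 - <<'E'
from h import *
S=st();print(S["grip_force"])
for c in("scene","top"):
    p=arm.read_camera(c);C=cloud(p)
    for d in arm.outline_of(p,"shaker")[:2]:
        q=C[d["mask"]&(p["range_z"]>0)];print(c,d["score"],d["location"],np.round(np.percentile(q,[3,50,97],0)))
    if c=="scene":save("s2",cv2.resize(p["pixels"][140:300,220:430],(780,594)))
E
```

```text
t 5.2333 p [586.   47.  147.6] psi [ 0.999 -0.032  0.004] F [ 0.2  0.2 -0.8] gap 37.8 q [-0.05  0.19  1.7   0.    1.24 -0.02]
19.6526043175254
scene 0.59 [263.9, 269.3] [[394.  81.   5.]
 [403. 138.  32.]
 [422. 205.  52.]]
scene 0.54 [327.2, 220.4] [[565.  28. 112.]
 [574.  36. 143.]
 [589.  55. 195.]]
```

View pics/s2.png

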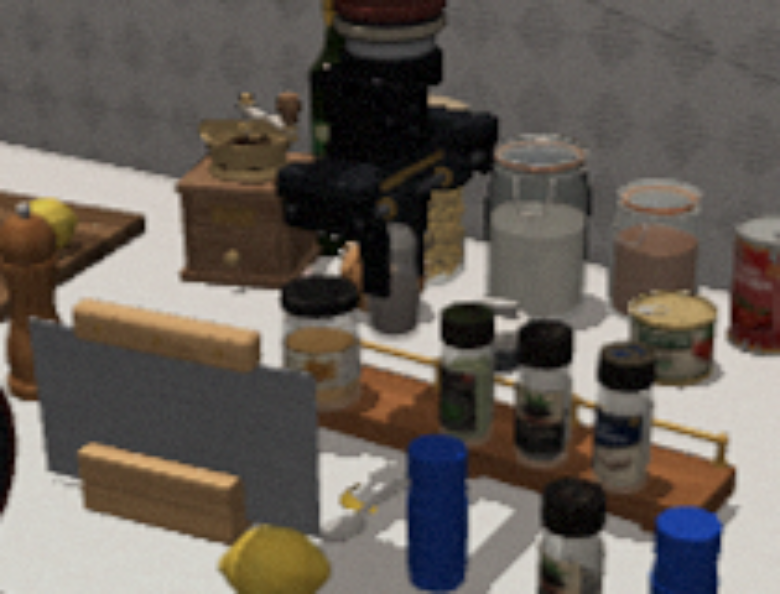

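The shaker hangs upright in the fingers in the crop at (395,280), and the row stands undisturbed. I'm carrying it beside the pepper mill at (534,370).

send_rows --deltas "0 0 25 0 0 0 180;0 0 50 0 0 0 180;-5 25 50 0 0 0 180;-13 60 50 0 0 0 180;-20 100 50 0 0 0 180;-28 140 50 0 0 0 180;-36 180 50 0 0 0 180;-42 210 40 0 0 0 180;-46 233 20 0 0 0 180;-46 233 -10 0 0 0 180;-46 233 -10 0 0 0 180;-46 233 -10 0 0 0 180"

```text
t: 6.43
eef_pos: [536.1, 279.3, 132.4]
ee_rot: [-0.001, 0.718, 0.696, -0.003]
ft_force: [0.0, -0.9, -0.5]
finger_gap: 37.6
grip_force: 19.7
```

send_rows --deltas "0 0 -30 0 0 0 180;0 0 -60 0 0 0 180;0 0 -80 0 0 0 180;0 0 -90 0 0 0 180;0 0 -95 0 0 0 180;0 0 -97 0 0 0 180;0 0 -97 0 0 0 180;0 0 -97 0 0 0 180"

```text
t: 7.1
eef_pos: [540.5, 280.2, 40.7]
ee_rot: [0.001, 0.719, 0.695, 0.002]
ft_force: [-1.0, -0.0, -0.9]
finger_gap: 37.9
grip_force: 19.7
```

send_rows --deltas "0 0 -1 0 0 0 180;0 0 -1.5 0 0 0 180;0 0 -1.5 0 0 0 180"

```text
t: 7.35
eef_pos: [540.7, 280.5, 40.5]
ee_rot: [0.001, 0.718, 0.696, 0.002]
ft_force: [-3.9, -2.1, 11.2]
finger_gap: 37.4
grip_force: 20.5
```

send_rows --deltas "0 0 1 0 0 0 60;0 0 1 0 0 0 60;0 0 1 0 0 0 60;0 0 1 0 0 0 60;0 0 1 0 0 0 60;0 0 10 0 0 0 60;0 0 40 0 0 0 60;0 0 80 0 0 0 0;0 0 120 0 0 0 0;0 0 160 0 0 0 0;0 0 160 0 0 0 0;0 0 160 0 0 0 0"

```text
t: 8.35
eef_pos: [540.9, 280.9, 201.7]
ee_rot: [0.002, 0.718, 0.696, 0.004]
ft_force: [0.2, 1.0, 0.1]
finger_gap: 85.6
grip_force: 0.0
```

send_rows --deltas "-96 -452 0 0 0 0 0;-96 -452 0 0 0 0 0;-96 -452 0 0 0 0 0;-96 -452 0 0 0 0 0;-96 -452 0 0 0 0 0;-96 -452 0 0 0 0 0;-96 -452 0 0 0 0 0;-96 -452 0 0 0 0 0;-96 -452 0 0 0 0 0;-96 -452 0 0 0 0 0;-96 -452 0 0 0 0 0;-96 -452 0 0 0 0 0"

```text
t: 9.35
eef_pos: [440.2, -177.3, 195.8]
ee_rot: [-0.0, 0.72, 0.694, -0.002]
ft_force: [-0.0, -0.1, -0.9]
finger_gap: 86.9
grip_force: 0.0
```

```bash
python3 - <<'E'
from h import *
S=st()
p=arm.read_camera("wrist");C=wcloud(p)
for n,b in [("spare",(400,480,-215,-130)),("blueL",(400,480,-120,-40)),("blueR",(400,480,-290,-215))]: print(n,capfit(C,b,97,115))
p=arm.read_camera("top");C=cloud(p)
for n,b,z in [("shaker",(480,600,235,320),(70,95)),("mill",(480,600,325,420),(145,180)),("spare",(400,480,-215,-130),(97,115)),("wide",(540,630,78,150),(123,140)),("c",(540,630,-52,10),(134,150))]: print(n,capfit(C,b,*z))
E
```

```text
t 9.35 p [ 440.2 -177.3  195.8] psi [ 0.999 -0.038 -0.003] F [-0.  -0.1 -0.9] gap 86.9 q [-0.55 -0.12  1.93 -0.    1.33 -0.51]
spare (array([ 439.1, -173.5]), 20.7, 2543, np.float64(105.4))
blueL (array([446.3, -69.6]), 20.6, 2739, np.float64(105.5))
blueR (array([ 440.8, -250. ]), 20.9, 483, np.float64(105.0))
shaker (array([540.4, 276. ]), 17.7, 179, np.float64(85.1))
mill (array([534.8, 370.8]), 24.4, 342, np.float64(154.0))
spare None
wide (array([586. , 112.7]), 31.8, 606, np.float64(128.9))
c (array([583.4, -19.9]), 20.4, 265, np.float64(140.9))
```

send_rows --deltas "-5 -3 -40 0 0 0 0;-5 -3 -80 0 0 0 0;-5 -3 -80 0 0 0 0;-5 -3 -80 0 0 0 0;-5 -3 -80 0 0 0 0"

```text
t: 9.87
eef_pos: [438.5, -174.1, 118.2]
ee_rot: [0.0, 0.718, 0.696, 0.0]
ft_force: [-0.2, -0.1, 0.2]
finger_gap: 87.5
grip_force: 0.0
```

send_rows --deltas "1 -1 -35 0 0 0 60;1 -1 -65 0 0 0 60;1 -1 -70 0 0 0 80;1 -1 -70 0 0 0 170;1 -1 -70 0 0 0 170;1 -1 -70 0 0 0 170;1 -1 -70 0 0 0 170;1 -1 -70 0 0 0 170;1 -1 -70 0 0 0 170;1 -1 -70 0 0 0 170;1 -1 -70 0 0 0 170;1 -1 -70 0 0 0 170" --force 18

```text
t: 10.87
eef_pos: [439.8, -176.6, 48.6]
ee_rot: [0.001, 0.718, 0.696, 0.0]
ft_force: [-1.8, 1.0, 6.4]
finger_gap: 40.5
grip_force: 18.0
```

send_rows --deltas "0 0 10 0 0 0 170;0 0 40 0 0 0 170;0 0 80 0 0 0 170;0 0 120 0 0 0 170;0 0 160 0 0 0 170;20 31 165 0 0 0 170;40 62 165 0 0 0 170;63 98 165 0 0 0 170;83 129 165 0 0 0 170;103 160 165 0 0 0 170;123 191 165 0 0 0 170;143 222 165 0 0 0 170" --force 20

```text
t: 11.87
eef_pos: [582.0, 47.9, 212.5]
ee_rot: [-0.0, 0.718, 0.696, -0.0]
ft_force: [0.2, -0.7, -0.7]
finger_gap: 40.2
grip_force: 20.0
```

send_rows --deltas "0 0 0 0 0 0 170;0 0 0 0 0 0 170;0 0 0 0 0 0 170;0 0 0 0 0 0 170"

```text
t: 12.2
eef_pos: [581.0, 45.2, 212.1]
ee_rot: [-0.0, 0.719, 0.695, -0.0]
ft_force: [0.0, -0.6, -1.4]
finger_gap: 40.7
grip_force: 20.0
```

```bash
python3 - <<'E'
from h import *
S=st();print(S["grip_force"])
p=arm.read_camera("wrist");C=wcloud(p);save("w3",p["pixels"])
for n,b,z in [("wide",(540,630,70,155),(123,140)),("c",(540,630,-52,10),(134,150)),("held",(545,630,0,75),(240,300))]: print(n,capfit(C,b,*z))
E
```

```text
t 12.2 p [581.   45.2 212.1] psi [ 0.999 -0.033 -0.001] F [ 0.  -0.6 -1.4] gap 40.7 q [-0.06  0.13  1.65 -0.    1.36 -0.02]
19.99248816864565
wide (array([585.7, 116.5]), 31.8, 6814, np.float64(128.7))
c None
held (array([581.1,  57.4]), 32.8, 10313, np.float64(268.7))
```

send_rows --deltas "2 1 -35 0 0 0 170;2 1 -70 0 0 0 170;2 1 -95 0 0 0 170;2 1 -112 0 0 0 170;2 1 -121 0 0 0 170;2 1 -125 0 0 0 170;2 1 -126 0 0 0 170;2 1 -127 0 0 0 170;2 1 -127 0 0 0 170;2 1 -127 0 0 0 170"

```text
t: 13.08
eef_pos: [584.7, 47.0, 86.6]
ee_rot: [0.001, 0.718, 0.696, 0.001]
ft_force: [0.1, 0.4, -1.4]
finger_gap: 40.5
grip_force: 20.0
```

send_rows --deltas "-1 0 -1 0 0 0 170;-1 0 -1.5 0 0 0 170;-1 0 -2 0 0 0 170;-1 0 -2 0 0 0 170"

```text
t: 13.42
eef_pos: [582.9, 47.2, 83.7]
ee_rot: [0.0, 0.718, 0.696, 0.0]
ft_force: [-1.5, 0.0, 3.0]
finger_gap: 40.8
grip_force: 20.0
```

send_rows --deltas "0 0 0.5 0 0 0 80;0 0 0.5 0 0 0 80;0 0 0.5 0 0 0 80;0 0 0.5 0 0 0 80;0 0 0.5 0 0 0 80;0 0 15 0 0 0 80;0 0 50 0 0 0 80;0 0 90 0 0 0 80;0 0 130 0 0 0 80;0 0 165 0 0 0 80;0 0 165 0 0 0 80;0 0 165 0 0 0 80"

```text
t: 14.42
eef_pos: [584.5, 47.0, 251.4]
ee_rot: [0.002, 0.718, 0.696, 0.002]
ft_force: [-0.2, 0.1, -1.0]
finger_gap: 59.7
grip_force: 0.0
```

send_rows --deltas "-38 25 0 0 0 0.05 0;-75 48 0 0 0 0.1 0;-110 70 0 0 0 0.137 0;-140 90 0 0 0 0.137 0;-155 98 0 0 0 0.137 0;-155 98 0 0 0 0.137 0;-155 98 0 0 0 0.137 0;-155 98 0 0 0 0.137 0"

```text
t: 15.08
eef_pos: [427.9, 144.7, 247.1]
ee_rot: [-0.0, 0.669, 0.743, -0.001]
ft_force: [0.7, 0.3, -0.2]
finger_gap: 86.4
grip_force: 0.0
```

```bash
python3 - <<'E'
from h import *
S=st()
p=arm.read_camera("wrist");C=wcloud(p);save("w4",p["pixels"])
def g(C,l):
    for n,b,z in [("wide",(540,630,70,155),(123,140)),("spare",(540,630,20,72),(134,150)),("c",(540,630,-52,10),(134,150)),("b",(540,630,-118,-55),(134,150)),("a",(540,630,-182,-120),(134,150))]: print(l,n,capfit(C,b,*z))
    m=(C[...,2]>152)&(C[...,2]<170)&(C[...,0]>380)&(C[...,0]<480)&(C[...,1]>30)&(C[...,1]<240);q=C[m]
    print("handle",line(q),np.round(np.percentile(q,[1,50,99],0),1),cv2.minAreaRect(q[:,:2].astype(np.float32)))
    m=(abs(C[...,2]-50)<4)&(C[...,0]>370)&(C[...,0]<480)&(C[...,1]>60)&(C[...,1]<230);q=C[m]
    print("standtop",len(q),cv2.minAreaRect(q[:,:2].astype(np.float32)),np.round(np.percentile(q,[1,99],0),1))
    m=(C[...,2]>60)&(C[...,2]<130)&(C[...,0]>380)&(C[...,0]<480)&(C[...,1]>10)&(C[...,1]<290);q=C[m]
    if len(q)>20: print("blade",len(q),line(q),np.round(np.percentile(q,[1,99],0),1))
g(C,"w");g(cloud(arm.read_camera("top")),"t");g(cloud(arm.read_camera("scene")),"s")
E
```

```text
t 15.0833 p [427.9 144.7 247.1] psi [ 0.994  0.105 -0.001] F [ 0.7  0.3 -0.2] gap 86.4 q [ 0.15 -0.22  1.92 -0.    1.44  0.05]
w wide (array([584.4, 117.6]), 31.4, 2219, np.float64(128.6))
w spare None
w c None
w b (array([588.2, -78.4]), 16.3, 280, np.float64(140.4))
w a None
handle (np.float64(441.15960907911415), np.float64(-0.10001579637849388)) [[410.7  95.7 156.2]
 [425.  160.5 161.5]
 [440.3 215.7 163.4]] ((425.41265869140625, 154.82171630859375), (22.349777221679688, 125.57355499267578), 6.165431022644043)
standtop 2654 ((426.316162109375, 146.90597534179688), (52.384883880615234, 129.5548553466797), 5.960421562194824) [[395.7  83.6  48.2]
 [456.4 211.9  51.8]]
t wide (array([586. , 112.8]), 31.6, 610, np.float64(128.8))
t spare (array([582.7,  46.4]), 20.5, 264, np.float64(140.6))
t c (array([583.7, -20.3]), 20.4, 261, np.float64(140.9))
t b (array([582.6, -85.2]), 20.2, 260, np.float64(140.8))
t a (array([ 577.9, -150.7]), 20.1, 261, np.float64(141.0))
handle (np.float64(442.2056744467314), np.float64(-0.10766890786074561)) [[420.3  65.1 153.5]
 [432.2  93.1 161.6]
 [443.6 
[... 388 characters left out ...]
0.9))
s c (array([581.5, -17.8]), 22.4, 106, np.float64(140.9))
s b (array([580.7, -81.6]), 21.9, 113, np.float64(140.7))
s a (array([ 577.1, -146.6]), 21.0, 113, np.float64(140.7))
handle (np.float64(434.8879674241656), np.float64(-0.11288820737943318)) [[408.1  68.7 152.1]
 [420.8 135.1 160.5]
 [439.1 213.  164.6]] ((424.08502197265625, 140.79920959472656), (24.221271514892578, 148.37850952148438), 5.396568298339844)
standtop 342 ((413.2188415527344, 144.28671264648438), (33.16867446899414, 168.2427215576172), 6.711495876312256) [[393.4  66.   46. ]
 [433.9 222.2  53.8]]
blade 1716 (np.float64(440.71967110524463), np.float64(-0.10681237203086148)) [[412.   25.2  60.7]
 [439.2 258.7 129.1]]
```

View pics/w4.png

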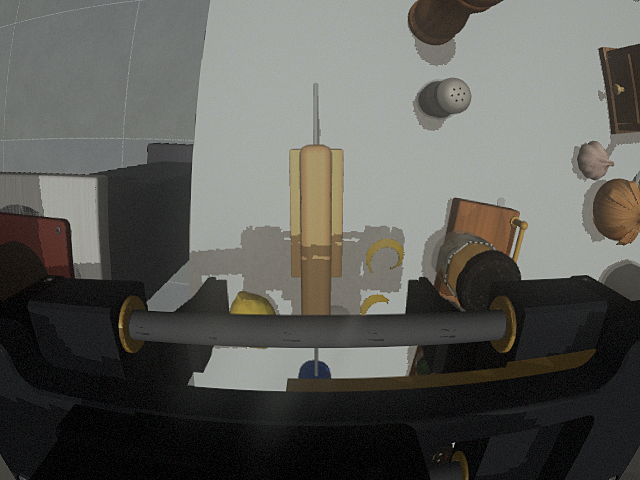

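The wrist view shows the shaker standing near the mill at (445,97), the handle at (316,215) upright over its stand, and the wide jar at (490,280). The top camera puts the spare at (582.7, 46.4), in line with the row. Now I'm grasping the scraper handle.

send_rows --deltas "-1 -2.5 -40 0 0 0 0;-1 -2.5 -80 0 0 0 40;-1 -2.5 -105 0 0 0 80;-1 -2.5 -115 0 0 0 100;-1 -2.5 -115 0 0 0 130;-1 -2.5 -115 0 0 0 160;-1 -2.5 -115 0 0 0 160;-1 -2.5 -115 0 0 0 160;-1 -2.5 -115 0 0 0 160;-1 -2.5 -115 0 0 0 160;-1 -2.5 -115 0 0 0 160;-1 -2.5 -115 0 0 0 160" --force 20

```text
t: 16.23
eef_pos: [426.9, 142.7, 133.5]
ee_rot: [0.0, 0.669, 0.743, 0.0]
ft_force: [-0.7, -0.4, -1.2]
finger_gap: 33.1
grip_force: 0.0
```

send_rows --deltas "0 0 0 0 0 0 220;0 0 0 0 0 0 220;0 0 0 0 0 0 220;0 0 0 0 0 0 220;0 0 0 0 0 0 220;0 0 0 0 0 0 220;0 0 0 0 0 0 220;0 0 0 0 0 0 220"

```text
t: 16.9
eef_pos: [426.7, 142.6, 133.0]
ee_rot: [-0.0, 0.669, 0.743, 0.0]
ft_force: [0.9, 0.2, 0.2]
finger_gap: 21.9
grip_force: 20.0
```

send_rows --deltas "0 0 3 0 0 0 220;0 0 10 0 0 0 220;0 0 25 0 0 0 220;0 0 45 0 0 0 220;0 0 70 0 0 0 220;0 0 95 0 0 0 220;10 -8 100 0 0 0 220;30 -22 100 0 0 -0.05 220;60 -45 100 0 0 -0.1 220;85 -60 100 0 0 -0.137 220;103 -70 100 0 0 -0.137 220;103 -70 100 0 0 -0.137 220" --force 50

```text
t: 17.9
eef_pos: [532.5, 69.6, 232.0]
ee_rot: [0.001, 0.719, 0.695, -0.0]
ft_force: [-0.7, -0.6, -3.1]
finger_gap: 21.6
grip_force: 50.0
```

send_rows --deltas "0 0 0 0 0 0 220;0 0 0 0 0 0 220;0 0 0 0 0 0 220;0 0 0 0 0 0 220"

```text
t: 18.23
eef_pos: [529.0, 73.1, 232.9]
ee_rot: [-0.0, 0.718, 0.696, -0.0]
ft_force: [0.3, -0.3, -2.0]
finger_gap: 21.6
grip_force: 50.0
```

```bash
cat >> h.py <<'E'
def blade(C,box,zr):
    m=(C[...,2]>zr[0])&(C[...,2]<zr[1])&(C[...,0]>box[0])&(C[...,0]<box[1])&(C[...,1]>box[2])&(C[...,1]<box[3]);q=C[m]
    c=q.mean(0);A=np.c_[np.ones(len(q)),q[:,1]-c[1],q[:,2]-c[2]];k=np.ones(len(q),bool)
    for _ in range(4):
        f=np.linalg.lstsq(A[k],q[k,0],rcond=None)[0];k=abs(q[:,0]-A@f)<4
    q=q[k];print("blade n",len(q),"x at centroid",np.round(c,1),"dx/dy,dx/dz",np.round(f,3),"range",np.round(np.percentile(q,[1,99],0),1))
E
python3 - <<'E'
from h import *
S=st();print(S["grip_force"])
C=cloud(arm.read_camera("scene"));blade(C,(490,560,-80,230),(100,240))
m=(C[...,0]>490)&(C[...,0]<550)&(C[...,1]>-80)&(C[...,1]<230)&(C[...,2]>90)
for lo in range(-60,220,40):
    q=C[m&(C[...,1]>lo)&(C[...,1]<lo+40)]
    if len(q): print(lo,np.round(np.percentile(q,[1,99],0),1).tolist())
E
```

```text
t 18.2333 p [529.   73.1 232.9] psi [ 1.    -0.031 -0.   ] F [ 0.3 -0.3 -2. ] gap 21.6 q [-0.01 -0.    1.75  0.    1.4   0.02]
49.997230768203735
blade n 3009 x at centroid [527.1  66.5 175.1] dx/dy,dx/dz [ 5.27207e+02  3.00000e-02 -2.00000e-03] range [[521.9 -45.2 111.2]
 [533.4 190.4 237.3]]
-60 [[520.2, -46.7, 111.2], [528.2, -20.6, 240.1]]
-20 [[490.9, -18.5, 112.5], [548.1, 19.2, 622.4]]
20 [[491.5, 21.4, 115.2], [545.8, 59.7, 533.3]]
60 [[490.2, 60.4, 113.7], [546.2, 99.3, 537.9]]
100 [[493.5, 100.2, 111.8], [532.9, 139.5, 545.7]]
140 [[520.5, 140.4, 112.0], [534.3, 179.6, 258.9]]
180 [[527.4, 180.3, 111.1], [534.5, 193.9, 239.8]]
```

The scene camera shows the blade vertical and parallel to the step (slope 0.030), spanning y −47 to 194. I'm lowering it and making the first push, on the wide jar, the spare and the next jar.

send_rows --deltas "0 0 -35 0 0 0 220;0 0 -65 0 0 0 220;0 0 -80 0 0 0 220;0 0 -85 0 0 0 220;0 0 -85 0 0 0 220;5 0 -85 0 0 0 220;10 0 -85 0 0 0 220;14 0 -85 0 0 0 220;17 0 -85 0 0 0 220;20 0 -85 0 0 0 220"

```text
t: 19.12
eef_pos: [550.8, 72.6, 149.0]
ee_rot: [0.001, 0.718, 0.696, 0.001]
ft_force: [-0.8, -0.4, -2.6]
finger_gap: 21.8
grip_force: 50.0
```

send_rows --deltas "2 0 0 0 0 0 220;4 0 0 0 0 0 220;6 0 0 0 0 0 220;8 0 0 0 0 0 220;10 0 0 0 0 0 220;12 0 0 0 0 0 220;14 0 0 0 0 0 220;16 0 0 0 0 0 220;17 0 0 0 0 0 220;18 0 0 0 0 0 220;19 0 0 0 0 0 220;19 0 0 0 0 0 220"

```text
t: 20.12
eef_pos: [568.8, 72.5, 147.9]
ee_rot: [-0.0, 0.718, 0.696, -0.0]
ft_force: [-2.5, 0.5, -3.0]
finger_gap: 21.8
grip_force: 50.0
```

send_rows --deltas "0.7 0 0 0 0 0 220;1.3 0 0 0 0 0 220;2 0 0 0 0 0 220;2.6 0 0 0 0 0 220;3 0 0 0 0 0 220;3 0 0 0 0 0 220;3 0 0 0 0 0 220"

```text
t: 20.7
eef_pos: [571.7, 72.6, 148.0]
ee_rot: [0.0, 0.718, 0.696, 0.0]
ft_force: [-2.3, 0.5, -3.4]
finger_gap: 21.6
grip_force: 50.0
```

send_rows --deltas "0.5 0 0 0 0 0 220;1 0 0 0 0 0 220;1 0 0 0 0 0 220;1 0 0 0 0 0 220"

```text
t: 21.03
eef_pos: [572.7, 72.6, 148.1]
ee_rot: [-0.0, 0.718, 0.696, -0.0]
ft_force: [-2.9, -0.3, -3.4]
finger_gap: 21.9
grip_force: 50.0
```

send_rows --deltas "0.4 0 0 0 0 0 220;0.8 0 0 0 0 0 220;0.8 0 0 0 0 0 220;0.8 0 0 0 0 0 220"

```text
t: 21.37
eef_pos: [573.0, 72.6, 148.1]
ee_rot: [-0.0, 0.718, 0.696, -0.0]
ft_force: [-4.7, -0.7, -0.9]
finger_gap: 21.5
grip_force: 50.0
```

send_rows --deltas "0.4 0 0 0 0 0 220;0.8 0 0 0 0 0 220;0.8 0 0 0 0 0 220;0.8 0 0 0 0 0 220"

```text
t: 21.7
eef_pos: [573.4, 72.6, 148.1]
ee_rot: [-0.001, 0.718, 0.696, -0.001]
ft_force: [-6.3, 0.7, 1.7]
finger_gap: 21.7
grip_force: 50.1
```

```bash
python3 - <<'E'
from h import *
S=st();print(S["wrist_torque"])
C=cloud(arm.read_camera("scene"));blade(C,(540,600,-80,230),(40,145))
E
```

```text
t 21.7 p [573.4  72.6 148.1] psi [ 0.999 -0.032 -0.002] F [-6.3  0.7  1.7] gap 21.7 q [-0.01  0.17  1.72 -0.    1.25  0.02]
[2.54197318e-04 1.62432806e+00 6.88599154e-03]
blade n 2285 x at centroid [571.3  56.   93.8] dx/dy,dx/dz [5.70701e+02 3.30000e-02 5.00000e-03] range [[563.4 -75.8  41. ]
 [577.3 189.5 143.5]]
```

send_rows --deltas "-3 0 0 0 0 0 220;-10 0 0 0 0 0 220;-22 0 0 0 0 0 220;-34 0 0 0 0 0 220;-36 -35 0 0 0 0 220;-37 -75 0 0 0 0 220;-38 -115 0 0 0 0 220;-39 -150 0 0 0 0 220;-40 -187 0 0 0 0 220;-40 -187 0 0 0 0 220;-40 -187 0 0 0 0 220;-40 -187 0 0 0 0 220"

```text
t: 22.75
eef_pos: [534.7, -114.6, 148.5]
ee_rot: [0.001, 0.719, 0.695, 0.001]
ft_force: [-0.7, 0.7, -2.6]
finger_gap: 21.9
grip_force: 50.0
```

```bash
cat >> h.py <<'E'
def row(C,l):
    for n,b,z in [("wide",(540,640,70,155),(123,140)),("spare",(540,630,15,78),(134,150)),("c",(540,630,-52,10),(134,150)),("b",(540,630,-118,-55),(134,150)),("a",(540,630,-182,-120),(134,150))]: print(l,n,capfit(C,b,*z))
E
python3 - <<'E'
from h import *
st();C=cloud(arm.read_camera("scene"));blade(C,(510,560,-250,10),(40,140))
row(C,"s");row(cloud(arm.read_camera("top")),"t");row(wcloud(arm.read_camera("wrist")),"w")
E
```

```text
t 22.75 p [ 534.7 -114.6  148.5] psi [ 0.999 -0.033  0.002] F [-0.7  0.7 -2.6] gap 21.9 q [-0.36  0.1   1.81  0.    1.23 -0.32]
blade n 2569 x at centroid [ 533.2 -120.4   94. ] dx/dy,dx/dz [ 5.33215e+02  3.20000e-02 -5.00000e-03] range [[ 527.6 -232.1   41.8]
 [ 539.3    3.9  139.2]]
s wide (array([605.1, 108. ]), 38.5, 180, np.float64(129.6))
s spare (array([592.1,  49.6]), 22.7, 97, np.float64(141.0))
s c (array([570. ,   1.1]), 29.2, 16, np.float64(141.8))
s b None
s a None
t wide (array([604.6, 112.9]), 31.7, 610, np.float64(128.8))
t spare (array([593. ,  46.2]), 20.6, 263, np.float64(140.7))
t c (array([591.4, -20.3]), 20.1, 260, np.float64(140.9))
t b None
t a None
w wide None
w spare (array([593.8,  34. ]), 14.1, 322, np.float64(138.6))
w c (array([590.9, -17.2]), 20.5, 5365, np.float64(140.5))
w b (array([573.4, -87.5]), 30.3, 5193, np.float64(140.4))
w a None
```

send_rows --deltas "6 0 0 0 0 0 220;12 0 0 0 0 0 220;16 0 0 0 0 0 220;18 0 0 0 0 0 220;20 0 0 0 0 0 220;22 0 0 0 0 0 220;24 0 0 0 0 0 220;26 0 0 0 0 0 220;28 0 0 0 0 0 220;29 0 0 0 0 0 220;30 0 0 0 0 0 220;30 0 0 0 0 0 220"

```text
t: 23.9
eef_pos: [564.3, -114.4, 147.9]
ee_rot: [-0.0, 0.718, 0.696, -0.0]
ft_force: [0.1, 0.9, -2.4]
finger_gap: 21.5
grip_force: 50.0
```

send_rows --deltas "0.5 0 0 0 0 0 220;1 0 0 0 0 0 220;1.5 0 0 0 0 0 220;2 0 0 0 0 0 220;2 0 0 0 0 0 220;2 0 0 0 0 0 220"

```text
t: 24.4
eef_pos: [566.3, -114.4, 148.1]
ee_rot: [0.0, 0.718, 0.696, 0.0]
ft_force: [-1.7, 0.2, -1.7]
finger_gap: 21.4
grip_force: 50.0
```

send_rows --deltas "0.5 0 0 0 0 0 220;1 0 0 0 0 0 220;1 0 0 0 0 0 220;1 0 0 0 0 0 220"

```text
t: 24.73
eef_pos: [566.9, -114.4, 148.0]
ee_rot: [-0.0, 0.718, 0.696, -0.0]
ft_force: [-3.6, -0.8, -0.3]
finger_gap: 21.5
grip_force: 50.0
```

send_rows --deltas "0.4 0 0 0 0 0 220;0.8 0 0 0 0 0 220;0.8 0 0 0 0 0 220;0.8 0 0 0 0 0 220"

```text
t: 25.07
eef_pos: [567.3, -114.4, 147.8]
ee_rot: [-0.001, 0.718, 0.696, -0.001]
ft_force: [-5.4, -0.8, -0.3]
finger_gap: 21.7
grip_force: 50.1
```

send_rows --deltas "0.5 0 0 0 0 0 220;0.8 0 0 0 0 0 220;0.8 0 0 0 0 0 220;-2 0 0 0 0 0 220;-10 0 0 0 0 0 220;-22 0 0 0 0 0 220;-34 0 0 0 0 0 220;-36 0 30 0 0 0 220;-36 0 65 0 0 0 220;-36 0 100 0 0 0 220;-36 0 115 0 0 0 220;-36 0 115 0 0 0 220"

```text
t: 26.07
eef_pos: [535.1, -115.4, 269.1]
ee_rot: [0.005, 0.718, 0.696, 0.003]
ft_force: [0.8, -0.6, -2.4]
finger_gap: 21.7
grip_force: 50.0
```

send_rows --deltas "-10 25 0 0 0 0 220;-25 60 0 0 0 0.03 220;-40 95 0 0 0 0.06 220;-55 130 0 0 0 0.09 220;-70 165 0 0 0 0.137 220;-85 200 0 0 0 0.137 220;-98 230 0 0 0 0.137 220;-105 257 0 0 0 0.137 220;-105 257 0 0 0 0.137 220;-105 257 0 0 0 0.137 220;-105 257 0 0 0 0.137 220;-105 257 0 0 0 0.137 220"

```text
t: 27.07
eef_pos: [427.2, 141.7, 262.3]
ee_rot: [-0.0, 0.669, 0.743, -0.0]
ft_force: [-0.1, 0.1, -3.4]
finger_gap: 21.4
grip_force: 50.0
```

```bash
python3 - <<'E'
from h import *
st();s=arm.read_camera("scene");t=arm.read_camera("top");w=arm.read_camera("wrist")
row(cloud(s),"s");C=cloud(t);row(C,"t");row(wcloud(w),"w")
m=(abs(C[...,2]-55)<7)&(C[...,0]>620)&(C[...,0]<665)&(C[...,1]>-205)&(C[...,1]<170);print("rail",line(C[m]))
m=(abs(C[...,2]-35)<6)&(C[...,0]>550)&(C[...,0]<660)&(C[...,1]>-215)&(C[...,1]<180);q=C[m]
e=np.array([[q[(q[:,1]//6)==k,0].min(),6*k+3] for k in np.unique(q[:,1]//6)]);print("front",line(e[e[:,0]<np.median(e[:,0])+6]))
blade(cloud(s),(380,480,0,290),(145,250))
save("s5",np.hstack([cv2.resize(s["pixels"][195:295,290:420],(400,308)),cv2.resize(t["pixels"][180:240,235:410],(400,308))]))
E
```

```text
t 27.0667 p [427.2 141.7 262.3] psi [ 0.995  0.104 -0.001] F [-0.1  0.1 -3.4] gap 21.4 q [ 0.15 -0.24  1.91 -0.    1.47  0.04]
s wide (array([608.8, 106.5]), 37.0, 142, np.float64(129.6))
s spare (array([591.7,  50.6]), 22.9, 94, np.float64(140.7))
s c (array([588.9, -16.3]), 21.4, 99, np.float64(141.1))
s b (array([589.4, -83.2]), 22.6, 112, np.float64(141.1))
s a (array([ 585.8, -145.5]), 22.2, 115, np.float64(140.9))
t wide (array([605. , 112.7]), 31.6, 616, np.float64(128.6))
t spare (array([593.6,  46. ]), 20.5, 259, np.float64(140.8))
t c (array([591.4, -20.3]), 20.2, 259, np.float64(140.9))
t b (array([589.7, -85.3]), 20.5, 265, np.float64(140.9))
t a (array([ 587.7, -150.7]), 20.5, 262, np.float64(140.9))
w wide (array([603.9, 116.7]), 31.9, 2422, np.float64(128.6))
w spare None
w c None
w b None
w a None
rail (np.float64(645.8669397753816), np.float64(0.031326638928068265))
front (np.float64(572.240344681712), np.float64(0.030474098240751753))
blade n 2845 x at centroid [426.5 136.  198.7] dx/dy,dx/dz [ 4.26477e+02 -1.05000e-01  0.00000e+00] range [[412.6  23.3 146.2]
 [439.5 257.9 248.9]]
```

View pics/s5.png

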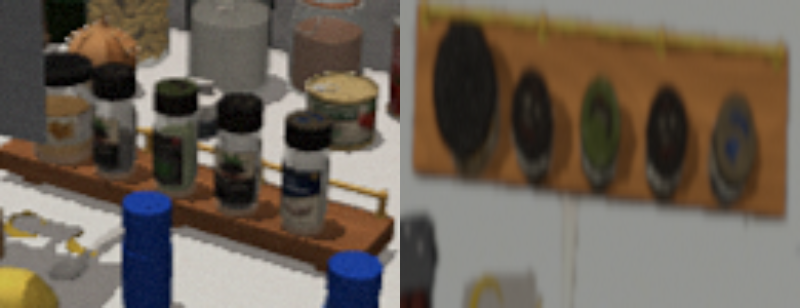

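Right after the push, the top camera has the spice fronts flush with the edge to about 0.3 mm and the wide jar's body flush, its lid protruding by its own 1.7 mm. The crops show all five jars upright in the row. Now the scraper goes back into its stand.

send_rows --deltas "-0.5 0.8 0 0 0 0 220;-0.5 0.8 -30 0 0 0 220;-0.5 0.8 -60 0 0 0 220;-0.5 0.8 -78 0 0 0 220;-0.5 0.8 -78 0 0 0 220;-0.5 0.8 -78 0 0 0 220;-0.5 0.8 -78 0 0 0 220"

```text
t: 27.8
eef_pos: [427.6, 143.3, 186.6]
ee_rot: [0.001, 0.669, 0.743, 0.001]
ft_force: [0.4, -0.6, -1.2]
finger_gap: 21.5
grip_force: 50.0
```

```bash
python3 - <<'E'
from h import *
st();s=arm.read_camera("scene");blade(cloud(s),(380,480,0,290),(75,185))
E
```

```text
t 27.8 p [427.6 143.3 186.6] psi [0.995 0.104 0.002] F [ 0.4 -0.6 -1.2] gap 21.5 q [ 0.15 -0.18  2.   -0.    1.32  0.04]
blade n 2735 x at centroid [427. 138. 131.] dx/dy,dx/dz [ 4.26999e+02 -1.06000e-01 -4.00000e-03] range [[413.2  25.4  76.3]
 [439.9 259.5 183.8]]
```

send_rows --deltas "-0.8 -0.7 -8 0 0 0 220;-0.8 -0.7 -16 0 0 0 220;-0.8 -0.7 -24 0 0 0 220;-0.8 -0.7 -32 0 0 0 220;-0.8 -0.7 -38 0 0 0 220;-0.8 -0.7 -43 0 0 0 220;-0.8 -0.7 -47 0 0 0 220;-0.8 -0.7 -49 0 0 0 220;-0.8 -0.7 -50 0 0 0 220;-0.8 -0.7 -50 0 0 0 220"

```text
t: 28.68
eef_pos: [425.8, 142.7, 135.0]
ee_rot: [-0.0, 0.669, 0.743, -0.0]
ft_force: [-0.2, -0.3, -2.2]
finger_gap: 21.6
grip_force: 50.0
```

send_rows --deltas "0.7 0 -0.7 0 0 0 220;0.7 0 -1.4 0 0 0 220;0.7 0 -1.8 0 0 0 220;0.7 0 -1.8 0 0 0 220"

```text
t: 29.02
eef_pos: [426.5, 142.7, 133.3]
ee_rot: [0.0, 0.669, 0.743, 0.0]
ft_force: [-0.1, -0.1, -3.1]
finger_gap: 21.9
grip_force: 50.0
```

send_rows --deltas "0 0 -0.5 0 0 0 220;0 0 -0.8 0 0 0 220;0 0 -0.8 0 0 0 220"

```text
t: 29.27
eef_pos: [426.7, 142.7, 133.0]
ee_rot: [0.0, 0.669, 0.743, 0.0]
ft_force: [-1.2, 0.1, 3.6]
finger_gap: 21.2
grip_force: 50.0
```

send_rows --deltas "0 0 0.5 0 0 0 130;0 0 0.5 0 0 0 90;0 0 0.5 0 0 0 60;0 0 0.5 0 0 0 40;0 0 0.5 0 0 0 40;0 0 0.5 0 0 0 40;0 0 12 0 0 0 0;0 0 40 0 0 0 0;0 0 75 0 0 0 0;0 0 110 0 0 0 0;0 0 145 0 0 0 0;0 0 145 0 0 0 0" --force 20

```text
t: 30.27
eef_pos: [430.0, 143.3, 286.5]
ee_rot: [0.004, 0.669, 0.743, 0.005]
ft_force: [1.6, 0.3, 0.8]
finger_gap: 85.5
grip_force: 0.0
```

send_rows --deltas "0 -40 0 0 0 0 0;0 -80 0 0 0 0 0;0 -120 0 0 0 0 0;0 -160 0 0 0 0 0;0 -200 0 0 0 0 0;0 -240 0 0 0 0 0;0 -280 0 0 0 0 0;0 -320 0 0 0 0 0;0 -360 0 0 0 0 0;0 -400 0 0 0 0 0;0 -420 0 0 0 0 0;0 -420 0 0 0 0 0"

```text
t: 31.27
eef_pos: [425.7, -281.4, 277.7]
ee_rot: [0.0, 0.671, 0.742, -0.001]
ft_force: [-2.0, -0.1, -0.5]
finger_gap: 87.2
grip_force: 0.0
```

```bash
python3 - <<'E'
from h import *
st();s=arm.read_camera("scene");t=arm.read_camera("top")
C=cloud(t);row(C,"t")
for n,b,z in [("shaker",(480,600,235,320),(70,95)),("mill",(480,600,325,420),(145,180)),("blueL",(400,480,-120,-40),(97,125)),("blueR",(400,480,-290,-215),(97,125))]: print(n,capfit(C,b,*z))
m=(C[...,2]>150)&(C[...,2]<172)&(C[...,0]>380)&(C[...,0]<470)&(C[...,1]>30)&(C[...,1]<240);q=C[m];print("handle",line(q),np.round(np.percentile(q,[2,50,98],0),1))
for n in "mug teaspoon lemon".split():
    d=arm.outline_of(t,n)
    if d: print(n,np.round(d[0]["location"]),round(d[0]["score"],2))
blade(cloud(s),(380,480,0,290),(60,125))
save("s6",s["pixels"])
E
```

```text
t 31.2667 p [ 425.7 -281.4  277.7] psi [ 0.995  0.1   -0.   ] F [-2.  -0.1 -0.5] gap 87.2 q [-0.74 -0.09  1.75 -0.    1.48 -0.84]
t wide (array([604.8, 112.7]), 31.8, 611, np.float64(128.9))
t spare (array([593.2,  46.3]), 20.4, 265, np.float64(140.6))
t c (array([591.3, -20.4]), 20.1, 260, np.float64(141.0))
t b (array([589.8, -85. ]), 20.4, 265, np.float64(141.0))
t a (array([ 588.3, -150.4]), 20.7, 260, np.float64(140.6))
shaker (array([539.7, 276.1]), 17.2, 181, np.float64(84.8))
mill (array([534.4, 370.7]), 23.7, 337, np.float64(154.6))
blueL (array([447.1, -73. ]), 20.6, 261, np.float64(106.2))
blueR (array([ 441.9, -253.8]), 20.7, 269, np.float64(106.0))
handle (np.float64(441.4738967039186), np.float64(-0.1055927467904087)) [[412.3  67.3 154.2]
 [426.8 138.3 161.5]
 [441.5 208.7 167.7]]
mug [472. 225.] 0.94
teaspoon [305. 262.] 0.71
lemon [309. 302.] 0.93
blade n 1569 x at centroid [425.8 137.6  93. ] dx/dy,dx/dz [ 4.25829e+02 -1.06000e-01 -3.00000e-03] range [[411.4  24.9  60.5]
 [438.9 258.7 124.5]]
```

View pics/s6.png

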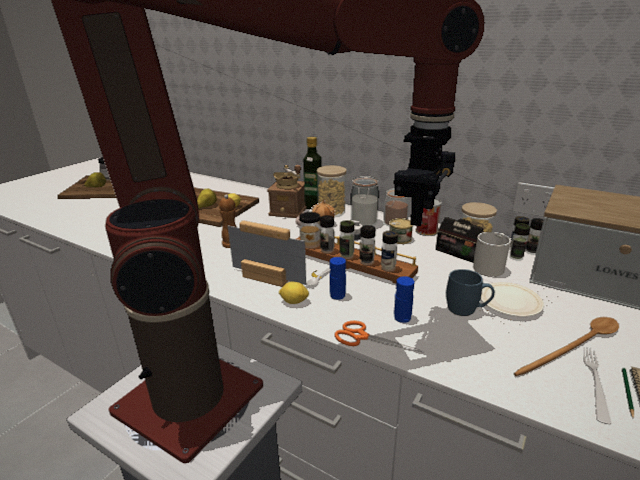

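The final view shows the row at (310–390,245) upright and flush, the scraper upright in its stand at (268,255), and the blue jars, mug, lemon and spoon where they were. Handing in.

```bash
python3 -c "
from bench import arm
print(arm.hand_in())"
```

```text
the job is handed in; nothing more can be done
None
```

The job is handed in at about 31 s: the shaker stands beside the pepper mill (about 95 mm between centres), the spare fills the gap, the blade pushed the row flush, and the scraper is back in its stand; the one deviation is the wide jar, whose body is flush but whose lid still sticks out about 2 mm.

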